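# Key and seat a tube rotor on its drive spindle

### The job

Fit the blue tube rotor to the white drive unit: take the brass key out of the cream rack and let it down fully home into the slot in the side of the spindle, then slide the rotor's hub down over the spindle with its keyway on the key until it sits flush on the collar. Feel your way gently, without forcing or banging either part (stay well under 40 N), leave the vials in the rack and the reagent bottle alone, and let go at the end.

Things in the scene. Friction and masses are not known exactly. Their poses are not given: they have to be found in the camera images.
- drive: White drive unit fixed to the bench, housing 150 x 150 x 60 mm; origin at the centre of its underside, z up, +x towards the red mark on its edge. On it, about one vertical axis through its centre: a steel collar 62 mm across, top 82 mm above the bench, and an aluminium spindle 30 mm across rising 28 mm more. Contact force limit, key and hub: 40 N.
- drive_axis (a point): On the spindle axis, level with the collar's top (82 mm up); axes as the housing. Below it the slot goes on as a square pocket 22 mm deep in the collar, closed all round: 11.2 mm wide, inner wall 9.9 mm and outer wall 21.1 mm from the axis, so the key's centre belongs 15.5 mm from the axis.
- spindle_top (a point): On the axis at the spindle's top (110 mm up); axes as the housing. An 11.2 mm wide slot, floor 9.9 mm from the axis, runs down the spindle's side, open outward and at the top. It faces only roughly the housing's +x: the braked spindle may stand turned up to 0.85 rad either way; that turn is not reported: see or feel it. About 0.8 N m turns it.
- key_center (a point): Centre of the loose brass key, a square bar 10 x 10 x 47 mm, 38 g, ends stepped in 0.7 mm over the last 2 mm; z along its length. It starts upright in a rack well, sides square to the rack, standing out 22 mm. Fully home in the slot its bottom rests on the pocket floor, its top is 25 mm above the collar (3 mm below the spindle top), its centre 1.5 mm above drive_axis.
- key: The brass key again, origin at the centre of its lower end.
- hub_center (a point): Centre, half-way up, of the loose rotor hub (0.28 to 0.46 kg), 44 mm high: blue flange 104 mm across, 10 mm thick at the bottom; aluminium neck 50 mm across above it, twelve-sided, with opposite flats facing the hub's +y and -y. It starts flat on the bench. Seated, its underside lies on the collar, this point 22 mm above drive_axis.
- hub_keyway (a point): Point in the hub's keyway, half-way up, 15.5 mm from the hub's axis along its +x. A 32 mm bore runs right through the hub; the keyway, 12 mm wide, reaches 21.8 mm from the axis towards +x (red marks on neck and flange). Seated, this point is straight above the key's centre.
- hub: The rotor hub again, origin at the centre of its underside.
- rack: Cream rack fixed to the bench, 170 (x) x 60 (y) x 40 mm high; origin at the centre of its underside; three square wells (12 mm wide, 25 mm deep) along its x axis at -50, 0 and +50 mm hold the key and two vials in varying order.
- vial_yellow: Small white vial with yellow cap in a rack well, 15 mm across the cap, 42 mm high, origin at its foot; bystander, leave alone.
- vial_blue: The same with a blue cap; leave alone.
- reagent: Amber reagent bottle, 60 mm across, 120 mm high, standing loose on the bench, origin at its foot; leave alone.
There are look-alikes about, which are no part of the job. Of the things that look like the hub, take the one that is farthest to the robot's left at the start.

How it is judged:
On the way, in this order (a step that is already met when the one before it is completed fails the run):
1. the key is fully home and upright in the spindle slot, the hub still away (z of key_center in the frame of drive_axis between -0.002 and 0.0045 m and horizontal distance between key_center and drive_axis between 0.012 and 0.019 m and angle between key_center's own z axis and vertical below 0.12 rad and horizontal distance between hub_center and drive_axis above 0.08 m), for 0.2 s.
2. the hub is on the spindle over the key, flush on the collar (z of key_center in the frame of drive_axis between -0.002 and 0.0045 m and horizontal distance between key_center and drive_axis between 0.012 and 0.019 m and angle between key_center's own z axis and vertical below 0.12 rad and z of hub_center in the frame of drive_axis between 0.0195 and 0.0245 m and horizontal distance between hub_center and drive_axis below 0.003 m and angle between hub_center's own z axis and vertical below 0.05 rad and horizontal distance between hub_keyway and key_center below 0.005 m), for 0.2 s.
At the end, for the whole second after the job is handed in: Key upright (0.12 rad) in the slot, its centre 2 mm below to 4.5 mm above the collar top and 12 to 19 mm from the axis; hub centre 19.5 to 24.5 mm above the collar top, within 3 mm of the axis, 0.05 rad of upright, keyway point within 5 mm of the key in plan; both at rest (all of step 2 and linear speed of each of key, hub below 0.02 m/s and angular speed of hub below 0.1 rad/s); the robot touches nothing.
It fails at once if the key or the hub is forced against the drive, or the hub against the key, with more than 40 N (contact force between any of key, hub and drive above 40 N or contact force between hub and key above 40 N).
It fails at once if a vial is pulled from or shifted in the rack by more than 15 mm (distance of any of vial_yellow, vial_blue from where it was at the start of the episode above 0.015 m).
It fails at once if the reagent bottle is moved by more than 20 mm or tipped (distance of reagent from where it was at the start of the episode above 0.02 m or angle between reagent's own z axis and vertical above 0.3 rad).
It also fails if it takes over 72 s, if anything falls off the work surface, if the arm or the gripper's body presses on something with over 40 N, if the wrist force passes 120 N, or if a joint passes its speed limit or range.

### The arm

A 7-joint arm with a two-finger parallel gripper is mounted at the origin on the work surface. World frame = base frame: x ahead of the robot, y to its left, z up, the work surface at z = 0. Lengths are in m, angles in rad, forces in N, time in s.
With the tool pointing down it reaches from about 0.4 to 0.875 m from the base axis. Payload 4.4 kg.
Tool frame: the origin (TCP) lies between the finger pads; the fingertips stand 22 mm ahead of it and the grasp point (between the pads) lies 3 mm ahead of it; z points along the fingers, y is the line along which they close (so a half turn about z gives the same grasp; the last joint's range is limited). The gripper opens to 85 mm and grips with 20 to 120 N. Pads are 22 mm wide; open, the fingers measure 114 mm over their backs; the gripper's body (76 mm by 85 mm) begins 54 mm behind the grasp point. The pads swing forward as they close: fully open they stand 13 mm farther back than shut.
Start: joints at [1.166, 0.628, 0.038, 1.517, -0.027, 0.996, -0.02], TCP at [0.216, -0.613, 0.253] pointing down, gripper open.
Joint ranges: [-3.06, 3.06], [-0.37, 2.12], [-1.25, 1.32], [0.18, 2.47], [-1.1, 4.24], [0.23, 1.98], [-2.94, 2.94]. Speed limits (rad/s): [2.57, 2.57, 3.14, 3.14, 3.14, 3.14, 3.14].

### API

Orientations are given as [roll, pitch, yaw] about the fixed x, y, z axes, in that order (R = Rz(yaw) Ry(pitch) Rx(roll)).
In Python, from rig import * gives the robot as it stands.
- The arm moves only by the tool arm_command, never from a script. Its argument "commands" is a list of rows, each a list of 6 numbers: the shift along the tool's x, y, z in m, then the turn, a rotation vector about the tool's x, y, z in rad. In form: [[dx, dy, dz, rx, ry, rz], ...]. A call has 1 to 12 rows; each row is the pose to reach, as a shift and turn from the pose commanded when the call began, along the tool's axes at that moment; what a row does not reach only later rows make up. A row lasts 1/10 s, in which the tool goes at most 50 mm and 8.59 degrees, less where a joint would pass 70% of its speed; a pose out of reach is approached as far as the arm can. A call with a gripper value outside its range is refused whole. "gripper" is the opening, from 0 (shut) to 1 (fully open), set as the call begins (left out, the last holds). The fingers move at their own pace and stop on an object; "force" is the grip in N (left out, the last holds). Time passes only in rows, so rows that repeat a pose let the fingers close. It gives the time, the measured TCP pose, the force, the opening and the grip force at its end, in the units of the state.
- get_obs(): the state, without advancing time (a new reading comes with each control period).
- snapshot(name): name is "scene" or "top" or "wrist"; returns a dict with "frame" (400x640x3 uint8, red, green, blue), "fx", "fy", "cx", "cy" (pixels), "R" (3x3) and "t" (3): a world point X has camera coordinates R X + t; the wrist camera has in their place "mount" (4x4, takes a point from camera to tool coordinates, whose origin is the TCP and whose axes are the flange's). Camera axes: x right, y down, z forward; pixel columns grow to the right and rows downward; lengths in m; the calibration is good to about 2 mm. A picture is of the moment at which its call begins: read the wrist's pose just before it. There is no depth.
- close_job(): hands the job in; it is judged then, once.
The state is a dict: "clock": time; "q": joint angles; "dq": joint speeds; "joint_efforts": joint torques, N m; "position": TCP position; "ee_rot": TCP orientation; "contact_force": force on the tool from outside, world axes, zero at the start; "moment": the same for the moment, N m; "gripper_width": opening from 0.0 (shut) to 1.0 (fully open); "grasp_force": force on a finger pad.
Only numpy, scipy, OpenCV 4.12 (cv2) and the standard library are available. Lean on these libraries where they do the work, as an engineer would, in place of code of your own. Each camera call takes 0.05 s, during which the arm holds its last target. There are 200 camera calls.

## Working session

There is one attempt and no reset: what is moved stays moved. The work goes in short steps, Python scripts to look and compute and a tool call to move; the robot and the scene stay as the last step left them, time stands still between calls to the robot, and variables do not carry over. Pictures are saved under pics/ and viewed, at most 13 in all, crops included, and the job is handed in when it is done.

Besides the shell and the picture viewer there is one more tool, called after "Call:" in YAML: its name, and indented under it one key for each argument. arm_command: Moves the arm, as the interface text tells. Its arguments: {"type":"object","properties":{"commands":{"type":"array","items":{"type":"array","items":{"type":"number"}}},"gripper":{"type":"number"},"force":{"type":"number"}},"required":["commands"]}

```bash
mkdir -p pics; ls
cat > h.py <<'E'
from rig import *
import numpy as np, cv2
from scipy.spatial.transform import Rotation as Ro
def ray(s,u,v):
    d=np.array([(u-s['cx'])/s['fx'],(v-s['cy'])/s['fy'],1.0])
    if 'mount' in s:
        o=get_obs(); M=np.array(s['mount']); T=s['T']
        W=T@M
        return W[:3,3],W[:3,:3]@d
    R=np.array(s['R']);t=np.array(s['t'])
    return -R.T@t,R.T@d
def onz(s,u,v,z):
    o,d=ray(s,u,v); return o+d*(z-o[2])/d[2]
def snap(n):
    o=get_obs(); s=snapshot(n)
    T=np.eye(4);T[:3,:3]=Ro.from_euler('xyz',o['ee_rot']).as_matrix();T[:3,3]=o['position'];s['T']=T
    return s
def save(s,f): cv2.imwrite('pics/'+f,cv2.cvtColor(s['frame'],cv2.COLOR_RGB2BGR))
E
python3 - <<'E'
from h import *
o=get_obs();print({k:np.round(v,3) for k,v in o.items()})
for n in['top','scene']:
    s=snap(n);save(s,n+'0.png');np.save(n+'0.npy',s,allow_pickle=True)
s=snap('wrist');print(np.round(s['mount'],3),s['fx'],s['cx'],s['cy'])
E
```

```text
pics
{'clock': np.float64(0.0), 'q': array([ 1.166,  0.629,  0.038,  1.518, -0.027,  0.996, -0.02 ]), 'dq': array([ 0.001,  0.   ,  0.   , -0.001, -0.   ,  0.001, -0.   ]), 'joint_efforts': array([-1.0000e-03, -5.6340e+01,  1.2260e+00, -1.9345e+01,  1.1000e-02,
        1.1000e-02, -0.0000e+00]), 'position': array([ 0.216, -0.612,  0.252]), 'ee_rot': array([-3.14 ,  0.   ,  0.339]), 'contact_force': array([-0.796, -0.653, -0.388]), 'moment': array([-0.037, -0.   , -0.025]), 'grasp_force': np.float64(0.0), 'gripper_width': np.float64(1.001)}
[[-0.    -0.953 -0.303  0.078]
 [ 1.    -0.     0.    -0.   ]
 [-0.    -0.303  0.953 -0.121]
 [ 0.     0.     0.     1.   ]] 350.9435459625794 320.18439762127593 196.44662924371175
```

View pics/top0.png

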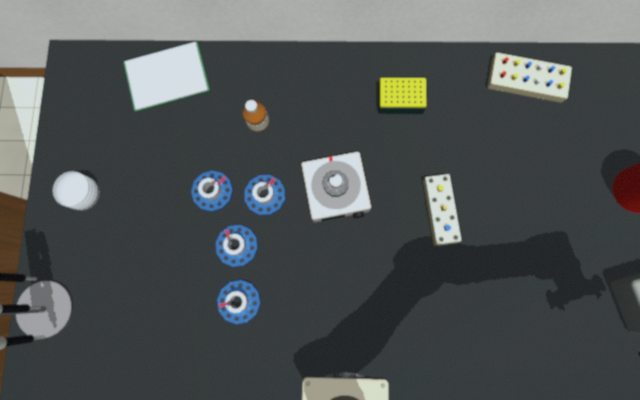

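View pics/scene0.png

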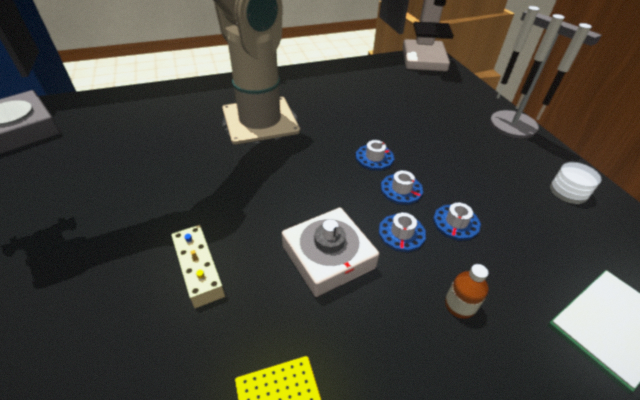

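Top view: the base is at the bottom, with x up and y to the left. The leftmost hub is at (211,190), the drive at (336,186) with its red mark at (331,158), and the rack key at (443,207) between the vials. The bottle is at (255,112).

Run:
```python
from h import *
s=np.load('top0.npy',allow_pickle=True).item(); f=s['frame']
o,_=ray(s,0,0);print('cam',o.round(3),s['fx'])
hsv=cv2.cvtColor(f,cv2.COLOR_RGB2HSV)
def comps(m,mn):
    n,l,st,c=cv2.connectedComponentsWithStats(m.astype(np.uint8));return [(c[i],st[i]) for i in range(1,n) if st[i][4]>=mn],l
b=cv2.inRange(hsv,(100,120,80),(125,255,255))
for c in cv2.findContours(b,cv2.RETR_EXTERNAL,cv2.CHAIN_APPROX_NONE)[0]:
    if len(c)>60:
        e=cv2.fitEllipse(c); print('hub',e[0],e[1],onz(s,*e[0],0.01).round(4))
r=cv2.inRange(hsv,(0,130,100),(6,255,255))|cv2.inRange(hsv,(172,130,100),(180,255,255))
for c,st in comps(r,3)[0]:
    if c[0]<400: print('red',c.round(1),st[4],onz(s,*c,0.01).round(4),onz(s,*c,0.06).round(4))
w=cv2.inRange(hsv,(0,0,120),(180,70,255))[100:260,280:480]*1
cr=f[100:260,280:480]
for nm,win in (('drive',(290,140,385,235)),('rack',(415,165,475,255))):
    x0,y0,x1,y1=win; g=f[y0:y1,x0:x1].max(2); m=(g>130).astype(np.uint8)
    c=max(cv2.findContours(m,cv2.RETR_EXTERNAL,cv2.CHAIN_APPROX_NONE)[0],key=len)+[x0,y0]
    q=cv2.boxPoints(cv2.minAreaRect(c)); z={'drive':.06,'rack':.04}[nm]
    P=np.array([onz(s,*p,z) for p in q]);print(nm,q.round(1).tolist(),P.round(4).tolist(),P.mean(0).round(4),np.linalg.norm(P[1]-P[0]).round(4),np.linalg.norm(P[2]-P[1]).round(4))
    e=P[1]-P[0];print(np.arctan2(e[1],e[0]))
for lo,hi,n in(((20,150,120),(32,255,255),'yel'),((10,100,60),(20,255,255),'brass'),((100,120,80),(125,255,255),'blu')):
    mm=cv2.inRange(hsv,lo,hi)
    for c,st in comps(mm,2)[0]:
        if 415<c[0]<475 and 165<c[1]<255: print(n,c.round(1),st[4],onz(s,*c,.055).round(4))
cv2.imwrite('pics/c1.png',cv2.cvtColor(np.hstack([cv2.resize(f[145:230,290:385],None,fx=4,fy=4,interpolation=2),cv2.resize(f[145:230,180:290],None,fx=3.6,fy=4,interpolation=2)]),cv2.COLOR_RGB2BGR))
```

```text
cam [0.303 0.023 1.244] 486.3900163102317
hub (238.2896728515625, 301.4789123535156) (39.67939376831055, 41.90296173095703) [0.2777 0.2694 0.01  ]
hub (236.0912322998047, 245.1582794189453) (38.79446029663086, 40.25048828125) [0.4182 0.2827 0.01  ]
hub (264.2770690917969, 194.4482879638672) (37.639259338378906, 38.70087814331055) [0.5513 0.2163 0.01  ]
hub (211.31301879882812, 190.6125946044922) (37.55427551269531, 38.37920379638672) [0.5594 0.3556 0.01  ]
red [330.4 157.8] 11 [0.6521 0.0463 0.01  ] [0.6379 0.0453 0.06  ]
red [221.4 180.2] 12 [0.5875 0.3307 0.01  ] [0.576  0.3182 0.06  ]
red [272. 181.] 9 [0.5874 0.1976 0.01  ] [0.5759 0.1905 0.06  ]
red [227.3 232.5] 6 [0.4503 0.3071 0.01  ] [0.4443 0.2955 0.06  ]
red [222.6 304.3] 10 [0.27   0.3084 0.01  ] [0.2713 0.2969 0.06  ]
drive [[300.0, 161.8000030517578], [359.6000061035156, 149.89999389648438], [371.3999938964844, 208.89999389648438], [311.79998779296875, 220.8000030517578]] [[0.6265, 0.1218, 0.06], [0.6596, -0.028, 0.06], [0.5089, -0.0581, 0.06], [0.4767, 0.0882, 0.06]] [0.5679 0.031  0.06  ] 0.1535 0.1537
-1.3534051631500654
rack [[424.3999938964844, 176.60000610351562], [449.70001220703125, 172.3000030517578], [461.5, 240.89999389648438], [436.20001220703125, 245.1999969482422]] [[0.5974, -0.1931, 0.04], [0.6096, -0.2569, 0.04], [0.436, -0.281, 0.04], [0.4242, -0.2189, 0.04]] [ 0.5168 -0.2375  0.04  ] 0.0649 0.1753
-1.3813730503749553
yel [440.2 187.9] 12 [ 0.5654 -0.2288  0.055 ]
blu [447.1 227.4] 17 [ 0.4668 -0.2433  0.055 ]
```

View pics/c1.png

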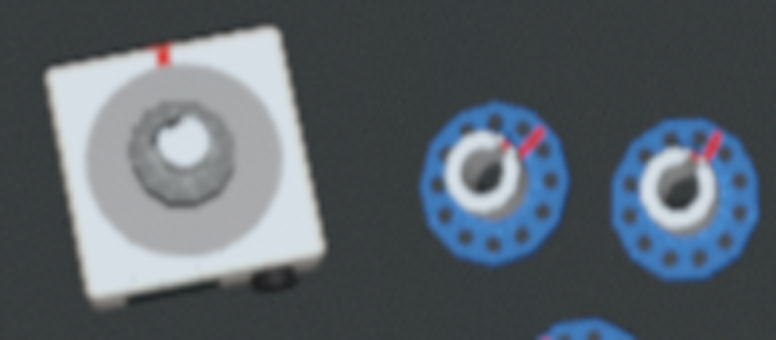

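```bash
cat >> h.py <<'E'
def delta(p,yaw,tilt=None):
    "command row from present pose to world TCP p with tool down at yaw"
    o=get_obs();R=Ro.from_euler('xyz',o['ee_rot']);G=Ro.from_euler('xyz',[np.pi,0,yaw])
    print('row',(R.inv().apply(np.array(p)-o['position'])).round(4),(R.inv()*G).as_rotvec().round(4),'from',o['position'].round(4),o['ee_rot'].round(4),'t',round(float(o['clock']),2))
def F():
    o=get_obs();print('F',o['contact_force'].round(2),'M',o['moment'].round(2),'w',round(float(o['gripper_width']),3),'g',round(float(o['grasp_force']),1))
E
python3 -c "
from h import *
delta([.516,-.236,.16],.148)"
```

```text
row [ 0.4082 -0.2554  0.093 ] [-0.0014  0.0002  0.1908] from [ 0.2159 -0.6126  0.2526] [-3.1402  0.      0.3388] t 0.15
```

Call:
arm_command:
  commands:
    - [0.408,-0.255,0.093,0,0,0.191]
    - [0.408,-0.255,0.093,0,0,0.191]
    - [0.408,-0.255,0.093,0,0,0.191]
    - [0.408,-0.255,0.093,0,0,0.191]
    - [0.408,-0.255,0.093,0,0,0.191]
    - [0.408,-0.255,0.093,0,0,0.191]
    - [0.408,-0.255,0.093,0,0,0.191]
    - [0.408,-0.255,0.093,0,0,0.191]
    - [0.408,-0.255,0.093,0,0,0.191]
    - [0.408,-0.255,0.093,0,0,0.191]
    - [0.408,-0.255,0.093,0,0,0.191]
    - [0.408,-0.255,0.093,0,0,0.191]
  gripper: 1
  force: 30

```text
clock: 1.35
position: [0.5164, -0.2357, 0.1598]
ee_rot: [-3.141, 0.001, 0.151]
contact_force: [-0.8, -1.0, -0.2]
gripper_width: 0.996
grasp_force: 0.0
```

```bash
python3 -c "
from h import *
delta([.516,-.236,.16],.148)
s=snap('wrist');save(s,'w1.png');np.save('w1.npy',s,allow_pickle=True)"
```

```text
row [-0.0005  0.0002 -0.0002] [-0.0005  0.0009  0.0027] from [ 0.5164 -0.2357  0.1598] [-3.1411e+00  9.0000e-04  1.5070e-01] t 1.35
```

View pics/w1.png

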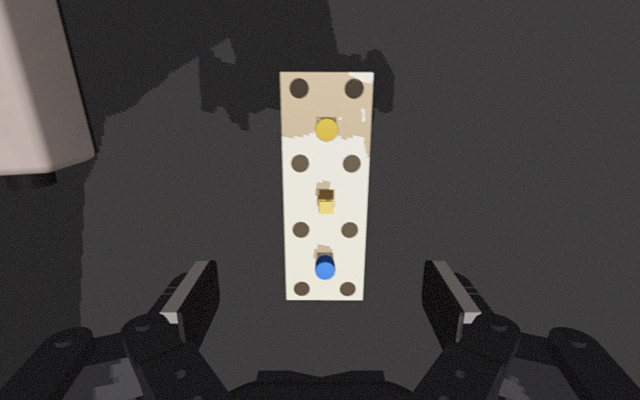

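The wrist view shows the key upright in the middle well. Its lit top is at about (326,207), with its shaded side above. The vials are at (326,128) and (325,267).

Run:
```python
from h import *
s=np.load('w1.npy',allow_pickle=True).item();f=s['frame'];hsv=cv2.cvtColor(f,cv2.COLOR_RGB2HSV)
c=f[185:217,312:340].astype(int);hs=hsv[185:217,312:340]
m=((hs[...,1]>90)&(hs[...,2]>170)).astype(np.uint8)
ys,xs=np.nonzero(m);print(len(xs),xs.min()+312,xs.max()+312,ys.min()+185,ys.max()+185)
u,v=xs.mean()+312,ys.mean()+185;P=onz(s,u,v,.062);print(u,v,P.round(4),'size',(onz(s,xs.max()+312.5,v,.062)-onz(s,xs.min()+311.5,v,.062)).round(4))
g=f[:310,260:390].max(2);mm=(g>120).astype(np.uint8);cc=max(cv2.findContours(mm,0,1)[0],key=len)+[260,0]
q=cv2.approxPolyDP(cc,6,True)[:,0];Q=np.array([onz(s,*p,.04) for p in q]);print(q.tolist(),Q.round(4).tolist(),Q.mean(0).round(4))
yaw=.146;ca=np.array([np.cos(yaw),np.sin(yaw),0])
T=P+.010*ca;delta([T[0],T[1],.066],yaw)
```

```text
176 318 332 200 213
325.02840909090907 206.14204545454544 [ 0.5187 -0.2383  0.062 ] size [ 0.0015 -0.0098  0.    ]
[[280, 72], [286, 299], [362, 300], [373, 73]] [[0.5976, -0.1968, 0.04], [0.4294, -0.2211, 0.04], [0.4375, -0.281, 0.04], [0.6061, -0.2564, 0.04]] [ 0.5176 -0.2388  0.04  ]
row [0.013  0.0014 0.0941] [0.0004 0.001  0.0019] from [ 0.5156 -0.2374  0.1601] [3.1412e+00 1.0000e-03 1.4790e-01] t 1.4
```

Call:
arm_command:
  commands:
    - [0.013,0.001,0.04,0,0,0]
    - [0.013,0.001,0.07,0,0,0]
    - [0.013,0.001,0.085,0,0,0]
    - [0.013,0.001,0.094,0,0,0]
    - [0.013,0.001,0.094,0,0,0]
  gripper: 0.6

```text
clock: 1.9
position: [0.5282, -0.2369, 0.0659]
ee_rot: [-3.141, 0.001, 0.146]
contact_force: [0.2, -0.7, 0.4]
gripper_width: 0.597
grasp_force: 0.0
```

Call:
arm_command:
  commands:
    - [0,0,0,0,0,0]
    - [0,0,0,0,0,0]
    - [0,0,0,0,0,0]
    - [0,0,0,0,0,0]
    - [0,0,0,0,0,0]
    - [0,0,0,0,0,0]
    - [0,0,0,0,0,0]
    - [0,0,0,0,0,0]
  gripper: 0
  force: 30

```text
clock: 2.7
position: [0.5301, -0.2363, 0.0674]
ee_rot: [3.14, -0.002, 0.148]
contact_force: [0.8, -0.1, 6.4]
gripper_width: 0.099
grasp_force: 29.5
```

```bash
python3 -c "
from h import *
F();delta([.5287,-.2366,.14],.146)
s=snap('wrist');save(s,'w2.png');np.save('w2.npy',s,allow_pickle=True)"
```

```text
F [ 0.84 -0.06  6.45] M [0.06 0.07 0.07] w 0.099 g 29.5
row [-0.0013  0.0001 -0.0726] [ 0.0012 -0.0021  0.0019] from [ 0.5301 -0.2363  0.0674] [ 3.1404e+00 -2.1000e-03  1.4790e-01] t 2.7
```

View pics/w2.png

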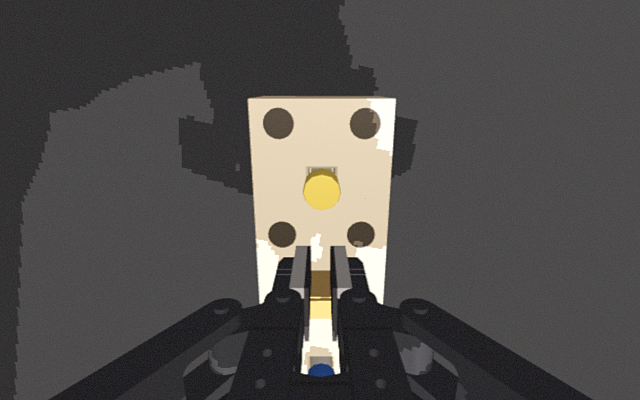

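Key gripped: the pads are on its sides and its top is lit at (320,308). Next I lift it and go to look at the spindle from above.

Call:
arm_command:
  commands:
    - [0,0,-0.02,0,0,0]
    - [0,0,-0.06,0,0,0]
    - [0,0,-0.113,0,0,0]
    - [0,-0.03,-0.113,0,0,0]
    - [0.003,-0.07,-0.113,0,0,0]
    - [0.003,-0.12,-0.113,0,0,0]
    - [0.003,-0.17,-0.113,0,0,0]
    - [0.003,-0.22,-0.113,0,0,0]
    - [0.003,-0.25,-0.113,0,0,0]
    - [0.003,-0.259,-0.113,0,0,0]
    - [0.003,-0.259,-0.113,0,0,0]

```text
clock: 3.85
position: [0.4938, 0.0219, 0.1794]
ee_rot: [-3.141, -0.0, 0.151]
contact_force: [0.4, -0.1, -0.1]
gripper_width: 0.098
grasp_force: 29.4
```

```bash
python3 -c "
from h import *
F();delta([.494,.02,.18],.146)
s=snap('wrist');save(s,'w3.png');np.save('w3.npy',s,allow_pickle=True)"
```

```text
F [ 0.42 -0.14 -0.11] M [-0.08  0.02  0.04] w 0.098 g 29.4
row [-0.0001  0.0019 -0.0006] [-0.0002 -0.      0.005 ] from [0.4938 0.0219 0.1794] [-3.1414 -0.      0.151 ] t 3.85
```

View pics/w3.png

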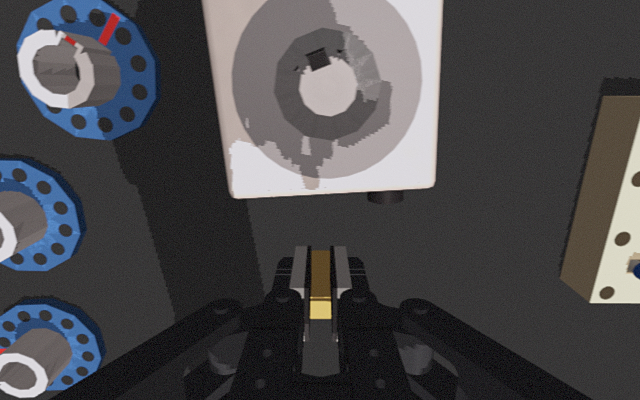

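The wrist view shows the spindle's bright top at about (328,86) with the dark slot pocket at about (318,58), up and slightly left. That is a small positive turn from the tool's x.

Run:
```python
from h import *
from scipy.optimize import least_squares
s=np.load('w3.npy',allow_pickle=True).item();f=s['frame'];x0,y0,x1,y1=265,20,395,150
g=cv2.cvtColor(f,cv2.COLOR_RGB2GRAY)[y0:y1,x0:x1]
for r in range(22,62,3): print(r+0,' '.join('%3d'%v for v in g[r-y0,285-x0:365-x0:3]))
m=(g>185).astype(np.uint8);n,l,st,c=cv2.connectedComponentsWithStats(m)
i=l[86-y0,328-x0];mm=(l==i).astype(np.uint8)
ct=max(cv2.findContours(mm,0,1)[0],key=len)[:,0]+[x0,y0]
P=np.array([onz(s,*p,.110) for p in ct])
for k in range(3):
    r=least_squares(lambda a:np.hypot(P[:,0]-a[0],P[:,1]-a[1])-a[2],[.568,.031,.015],loss='soft_l1',f_scale=.0003)
print('axis',r.x.round(4),len(P))
rr=np.hypot(P[:,0]-r.x[0],P[:,1]-r.x[1]);a=np.arctan2(P[:,1]-r.x[1],P[:,0]-r.x[0])
b=np.abs(rr-r.x[2])>.001;print('notch',[(round(np.degrees(q)),round(1000*w,1)) for q,w in zip(a[b],rr[b])])
d=(g<50).astype(np.uint8);n,l,st,c=cv2.connectedComponentsWithStats(d)
for j in range(1,n):
    if st[j][4]>80:
        ct=max(cv2.findContours((l==j).astype(np.uint8),0,1)[0],key=len)+[x0,y0];q=cv2.boxPoints(cv2.minAreaRect(ct))
        print(st[j],c[j]+[x0,y0],q.round(1).tolist(),[onz(s,*p,.082).round(4).tolist() for p in q], onz(s,*(c[j]+[x0,y0]),.082).round(4))
cv2.imwrite('pics/c3.png',cv2.resize(cv2.cvtColor(f[y0:y1,x0:x1],cv2.COLOR_RGB2BGR),None,fx=4,fy=4,interpolation=cv2.INTER_NEAREST))
```

```text
22 121 118 118 119 117 122 124 120 120 125 122 121 120 120 120 117 122 140 170 171 172 172 169 171 171 170 171
25 119 120 119 118 121 120 121 119 119 118 117 123 122 121 120 120 122 120 117 121 148 173 170 170 170 171 171
28 121 117 119 117 123 119 119 120 119 120 120 117  90  90 103 123 124 119 121 121 119 119 165 171 171 168 171
31 120 119 116 120 119 118 118 118 119 100  81  84  87  89  83  89  85  79  84 115 119 118 120 167 171 169 170
34 121 120 121 120 118 124 119  92  81  86  86  83  86  85  88  87  84  85  87 103 129 137 130 167 171 171 173
37 119 118 115 120 105  90  88  85  87  88  81  86  80  84  85  86  88  89  85  89 126 141 129 129 125 172 170
40 117 118 117  91  89  87  90  86  88  86  83  84  88  84  89  86  88  87  81  85 127 145 127 129 128 125 151
43 123 122 106  86  92  84  88  85  92  86  89  87  84  86  87  83  86  90  85  85 133 139 132 130 129 126 143
46 118 113  86  81  88  83  86  87  90  84  83  83  86  86  87  83  83  88  86  83 137 136 126 128 126 129 129
49 117  89  83  83  78  88  88  88  86  86  86  46  32  62  86  87  89  77  73  86 111 134 124 129 13
[... 769 characters left out ...]
.9)), (28, np.float64(10.0)), (31, np.float64(9.7)), (34, np.float64(10.0)), (38, np.float64(9.8)), (41, np.float64(10.0)), (45, np.float64(9.9)), (47, np.float64(10.2)), (49, np.float64(10.5)), (53, np.float64(10.5)), (55, np.float64(10.9)), (57, np.float64(11.3)), (58, np.float64(11.7)), (60, np.float64(12.0)), (63, np.float64(14.7)), (-17, np.float64(14.7))]
[ 41  28  23  22 244] [316.95901639  58.68852459] [[305.6000061035156, 54.099998474121094], [322.6000061035156, 47.099998474121094], [329.20001220703125, 62.79999923706055], [312.20001220703125, 69.9000015258789]] [[0.5866, 0.0448, 0.082], [0.5918, 0.0357, 0.082], [0.584, 0.0306, 0.082], [0.5787, 0.0399, 0.082]] [0.5852 0.038  0.082 ]
```

View pics/c3.png

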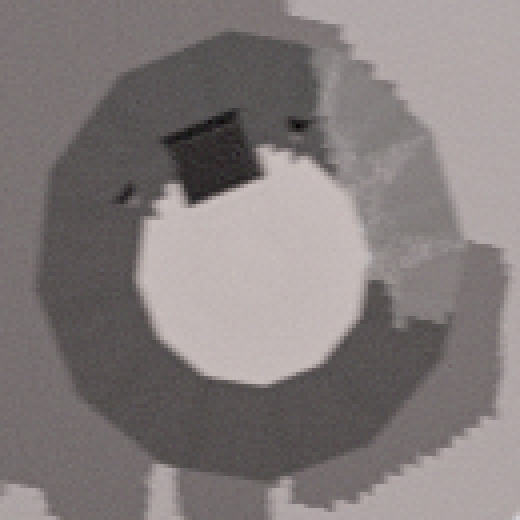

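Zoomed: the pocket quad is (165,140), (238,112), (262,175), (190,203) in crop pixels. The slot faces about 0.52 rad in the world, and the outer wall and the disc give the same axis, (0.5707, 0.0297). Now I measure the key in the hand.

Run:
```python
from h import *
s=np.load('w3.npy',allow_pickle=True).item();f=s['frame'];M=np.array(s['mount'])
hsv=cv2.cvtColor(f,cv2.COLOR_RGB2HSV)
def tool(u,v,z):
    d=M[:3,:3]@[(u-s['cx'])/s['fx'],(v-s['cy'])/s['fy'],1];o=M[:3,3];return (o+d*(z-o[2])/d[2]).round(4)
m=(hsv[235:330,300:345,1]>90)&(hsv[235:330,300:345,0]<35)&(hsv[235:330,300:345,2]>60)
for v in range(240,325,3):
    xs=np.nonzero(m[v-235])[0]
    if len(xs): print(v,xs.min()+300,xs.max()+300,f[v,321].tolist())
for v in(294,296,298,300): print('top front edge',v,tool(321,v,-.0054),tool(309.5,v,-.0054)[1],tool(331.5,v,-.0054)[1])
for v in(246,248,250,252): print('bot front edge',v,tool(321,v,.0416))
W=s['T']@M
print(onz(s,328.1,85.2,.11).round(4))
```

```text
252 311 329 [90, 70, 38]
255 311 329 [95, 76, 44]
258 311 329 [94, 74, 41]
261 311 329 [90, 64, 33]
264 311 329 [91, 72, 38]
267 311 329 [87, 69, 35]
270 311 329 [91, 71, 36]
273 312 329 [91, 66, 32]
276 312 329 [94, 75, 44]
279 311 329 [89, 68, 37]
282 311 329 [94, 71, 39]
285 311 329 [88, 63, 27]
288 311 329 [88, 64, 30]
291 311 330 [88, 68, 28]
294 311 330 [90, 69, 35]
297 310 330 [167, 132, 70]
300 310 330 [116, 98, 54]
303 310 331 [220, 198, 119]
306 310 331 [219, 196, 119]
309 310 331 [218, 195, 118]
312 309 331 [219, 196, 119]
315 309 331 [217, 193, 117]
318 309 331 [195, 170, 98]
top front edge 294 [ 0.0027 -0.     -0.0054] -0.0044 0.004
top front edge 296 [ 0.0018 -0.     -0.0054] -0.0044 0.004
top front edge 298 [ 0.0009 -0.     -0.0054] -0.0044 0.004
top front edge 300 [ 0.0001 -0.     -0.0054] -0.0044 0.004
bot front edge 246 [0.0001 0.0001 0.0416]
bot front edge 248 [-0.001   0.0001  0.0416]
bot front edge 250 [-0.0022  0.0001  0.0416]
bot front edge 252 [-0.0033  0.0001  0.0416]
[0.5716 0.0299 0.11  ]
```

```bash
cat >> h.py <<'E'
def avg(n=6):
    L=[]
    for i in range(n):
        o=get_obs();L.append(np.r_[o['position'],Ro.from_euler('xyz',o['ee_rot']).as_rotvec()*np.sign(o['ee_rot'][0]),o['contact_force'],o['ee_rot'][2]]);snapshot('wrist')
    L=np.array(L);print('avg',L[:,:3].mean(0).round(4),'yaw',L[:,9].mean().round(4),'F',L[:,6:9].mean(0).round(2),'sd',L[:,:3].std(0).round(4));return L
E
python3 -c "
from h import *
avg(5);delta([.5944,.0432,.172],.52)"
```

```text
avg [0.4942 0.0189 0.1794] yaw 0.1457 F [-0.13 -0.44 -0.45] sd [0.0001 0.0006 0.    ]
row [ 0.1027 -0.0096  0.0074] [ 0.0007 -0.     -0.3751] from [0.4942 0.0188 0.1793] [ 3.1409e+00 -1.0000e-04  1.4490e-01] t 4.15
```

Call:
arm_command:
  commands:
    - [0.03,-0.003,0,0,0,-0.1]
    - [0.06,-0.006,0,0,0,-0.23]
    - [0.085,-0.01,0.007,0,0,-0.33]
    - [0.098,-0.01,0.007,0,0,-0.375]
    - [0.102,-0.01,0.007,0,0,-0.375]
    - [0.102,-0.01,0.007,0,0,-0.375]
    - [0.102,-0.01,0.007,0,0,-0.375]
    - [0.102,-0.01,0.007,0,0,-0.375]

```text
clock: 4.95
position: [0.5926, 0.045, 0.1725]
ee_rot: [-3.142, 0.001, 0.522]
contact_force: [-1.1, -0.4, -0.8]
gripper_width: 0.096
grasp_force: 29.4
```

```bash
python3 -c "
from h import *
avg(3)
s=snap('wrist');np.save('w4.npy',s,allow_pickle=True)
f=s['frame'];cv2.imwrite('pics/w4.png',cv2.resize(cv2.cvtColor(f[150:350,220:420],cv2.COLOR_RGB2BGR),None,fx=3,fy=3,interpolation=2))
delta([.5944,.0432,.172],.52)"
```

```text
avg [0.5927 0.0452 0.1725] yaw 0.5221 F [-0.35 -0.1  -0.55] sd [0.0001 0.0001 0.    ]
row [-0.      0.0026  0.0005] [ 0.0001 -0.0001  0.0026] from [0.5931 0.0455 0.1725] [ 3.1415e+00 -1.0000e-04  5.2260e-01] t 5.15
```

View pics/w4.png

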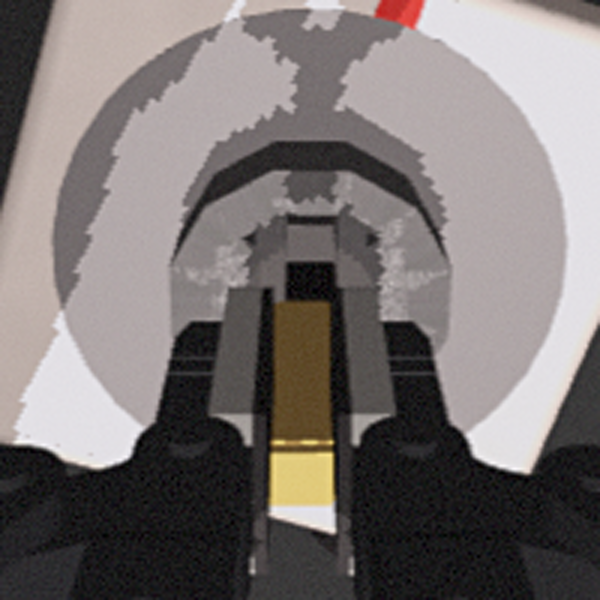

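The view confirms the alignment is near. The pocket's outer edge is at crop (311,220), against the key's front at (302,300), so I need about +2.3 mm in tool y and about -1 mm in x.

Call:
arm_command:
  commands:
    - [-0.001,0.0023,0,0,0,0]
    - [-0.001,0.0023,0.004,0,0,0]
    - [-0.001,0.0023,0.008,0,0,0]
    - [-0.001,0.0023,0.011,0,0,0]
    - [-0.001,0.0023,0.013,0,0,0]
    - [-0.001,0.0023,0.014,0,0,0]

```text
clock: 5.75
position: [0.5944, 0.0434, 0.1587]
ee_rot: [3.141, -0.002, 0.523]
contact_force: [0.3, -0.2, -1.4]
gripper_width: 0.1
grasp_force: 29.5
```

```bash
python3 -c "
from h import *
avg(2);F()"
```

```text
avg [0.5941 0.0433 0.1585] yaw 0.523 F [ 0.43 -0.17 -0.92] sd [0.0003 0.0001 0.0003]
F [ 0.05  0.55 -0.42] M [ 0.12 -0.17 -0.04] w 0.098 g 29.5
```

Call:
arm_command:
  commands:
    - [0,0,0.004,0,0,0]
    - [0,0,0.008,0,0,0]
    - [0,0,0.012,0,0,0]
    - [0,0,0.016,0,0,0]
    - [0,0,0.019,0,0,0]
    - [0,0,0.021,0,0,0]
    - [0,0,0.021,0,0,0]

```text
clock: 6.55
position: [0.5938, 0.0431, 0.137]
ee_rot: [-3.142, -0.0, 0.523]
contact_force: [1.8, 0.8, -1.9]
gripper_width: 0.1
grasp_force: 29.5
```

Call:
arm_command:
  commands:
    - [0,0,0.001,0,0,0]
    - [0,0,0.003,0,0,0]
    - [0,0,0.004,0,0,0]
    - [0,0,0.005,0,0,0]
    - [0,0,0.006,0,0,0]
    - [0,0,0.007,0,0,0]
    - [0,0,0.007,0,0,0]

```text
clock: 7.25
position: [0.5939, 0.0432, 0.1303]
ee_rot: [3.141, -0.001, 0.523]
contact_force: [2.8, 2.0, 0.3]
gripper_width: 0.097
grasp_force: 29.7
```

```bash
python3 -c "
from h import *
avg(2);F()"
```

```text
avg [0.5939 0.0432 0.1303] yaw 0.5229 F [ 2.51  2.08 -0.07] sd [0. 0. 0.]
F [ 2.6   1.44 -0.4 ] M [ 0.4  -0.6  -0.05] w 0.099 g 29.7
```

It went into the pocket with only about 3 N inward rubbing. I ease outward slightly and go on.

Call:
arm_command:
  commands:
    - [0.0004,0,0.002,0,0,0]
    - [0.0004,0,0.004,0,0,0]
    - [0.0004,0,0.006,0,0,0]
    - [0.0004,0,0.008,0,0,0]
    - [0.0004,0,0.01,0,0,0]
    - [0.0004,0,0.012,0,0,0]
    - [0.0004,0,0.014,0,0,0]
    - [0.0004,0,0.015,0,0,0]
    - [0.0004,0,0.016,0,0,0]
    - [0.0004,0,0.016,0,0,0]

```text
clock: 8.35
position: [0.5941, 0.0432, 0.1142]
ee_rot: [3.142, -0.0, 0.523]
contact_force: [3.2, 1.8, -0.9]
gripper_width: 0.098
grasp_force: 29.6
```

```bash
python3 -c "
from h import *
avg(2);F()"
```

```text
avg [0.5941 0.0432 0.1142] yaw 0.5228 F [ 3.16  1.8  -1.22] sd [0. 0. 0.]
F [ 3.95  1.45 -0.51] M [ 0.36 -0.71  0.03] w 0.095 g 29.6
```

Call:
arm_command:
  commands:
    - [0.0005,0,0.001,0,0,0]
    - [0.0005,0,0.002,0,0,0]
    - [0.0005,0,0.003,0,0,0]
    - [0.0005,0,0.0035,0,0,0]
    - [0.0005,0,0.004,0,0,0]
    - [0.0005,0,0.004,0,0,0]

```text
clock: 9.05
position: [0.5948, 0.0436, 0.1122]
ee_rot: [3.141, -0.001, 0.523]
contact_force: [-1.6, 1.4, 14.1]
gripper_width: 0.101
grasp_force: 30.7
```

```bash
python3 -c "
from h import *
avg(2);F()"
```

```text
avg [0.5948 0.0435 0.1122] yaw 0.5227 F [-1.1   1.47 14.06] sd [0. 0. 0.]
F [-0.5   1.08 14.09] M [ 0.31  0.24 -0.04] w 0.1 g 30.7
```

Firm bottom at 14 N at the expected height, so the key is home. I relax, release and retreat upward.

Call:
arm_command:
  commands:
    - [0,0,-0.001,0,0,0]
    - [0,0,-0.0018,0,0,0]

```text
clock: 9.35
position: [0.5942, 0.0432, 0.1125]
ee_rot: [3.141, 0.0, 0.523]
contact_force: [1.2, 1.1, -0.5]
gripper_width: 0.098
grasp_force: 29.6
```

Call:
arm_command:
  commands:
    - [0,0,0,0,0,0]
    - [0,0,0,0,0,0]
    - [0,0,0,0,0,0]
    - [0,0,0,0,0,0]
    - [0,0,-0.02,0,0,0]
    - [0,0,-0.05,0,0,0]
    - [-0.05,0.0,-0.08,0,0,0]
    - [-0.08,0,-0.09,0,0,0]
    - [-0.09,0,-0.09,0,0,0]
    - [-0.09,0,-0.09,0,0,0]
    - [-0.09,0,-0.09,0,0,0]
  gripper: 0.35

```text
clock: 10.45
position: [0.5174, -0.0008, 0.2019]
ee_rot: [-3.142, -0.001, 0.523]
contact_force: [0.8, 0.0, -0.6]
gripper_width: 0.349
grasp_force: 0.0
```

Run:
```python
from h import *
L=avg(2);F()
s=snap('wrist');np.save('w5.npy',s,allow_pickle=True);f=s['frame']
hsv=cv2.cvtColor(f,cv2.COLOR_RGB2HSV);m=((hsv[...,1]>90)&(hsv[...,0]<32)&(hsv[...,2]>150)).astype(np.uint8)
n,l,st,c=cv2.connectedComponentsWithStats(m)
for i in range(1,n):
    if st[i][4]>30:print(st[i],c[i].round(1),onz(s,*c[i],.107).round(4))
cv2.imwrite('pics/w5.png',cv2.resize(cv2.cvtColor(f[0:200,200:460],cv2.COLOR_RGB2BGR),None,fx=3,fy=3,interpolation=2))
```

```text
avg [ 0.5175 -0.0007  0.2018] yaw 0.5236 F [ 0.21 -0.18 -0.53] sd [0.0001 0.0001 0.0001]
F [ 0.09 -0.49  1.  ] M [ 0.   -0.02  0.03] w 0.349 g 0.0
[342   1  19  22 249] [350.9  11.5] [0.6273 0.0434 0.107 ]
[353   0  16   6  33] [360.8   2.3] [0.6339 0.0411 0.107 ]
[313  80  17  17 279] [321.3  88. ] [0.5842 0.0373 0.107 ]
[576 263  18  15 202] [584.3 270.1] [ 0.5711 -0.1801  0.107 ]
```

View pics/w5.png

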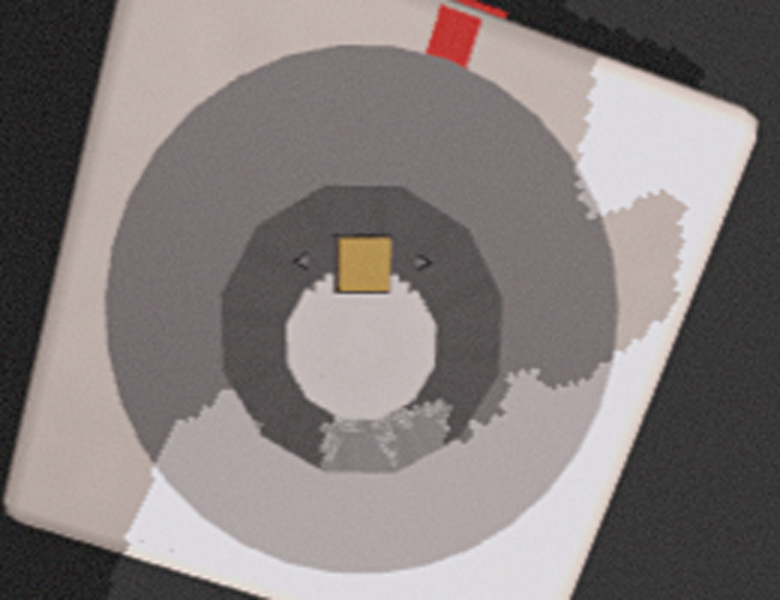

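The key is fully home: its top is at crop (364,265), square in the slot, and measures (0.5842, 0.0373) at the expected 107 mm height. Next I look at the hub from above.

Call:
arm_command:
  commands:
    - [0.03,-0.02,-0.01,0,0,-0.15]
    - [0.06,-0.05,-0.01,0,0,-0.3]
    - [0.09,-0.08,-0.01,0,0,-0.45]
    - [0.12,-0.11,-0.01,0,0,-0.6]
    - [0.15,-0.135,-0.01,0,0,-0.75]
    - [0.17,-0.155,-0.01,0,0,-0.9]
    - [0.19,-0.17,-0.01,0,0,-1.04]
    - [0.205,-0.185,-0.01,0,0,-1.18]
    - [0.22,-0.2,-0.01,0,0,-1.32]
    - [0.23,-0.21,-0.01,0,0,-1.46]
    - [0.239,-0.214,-0.01,0,0,-1.6]
    - [0.239,-0.214,-0.01,0,0,-1.74]
  gripper: 1

```text
clock: 11.8
position: [0.6169, 0.306, 0.211]
ee_rot: [3.141, -0.002, 2.27]
contact_force: [-0.1, 0.0, -0.0]
gripper_width: 1.001
grasp_force: 0.0
```

```bash
python3 -c "
from h import *
print(get_obs()['q'].round(2));delta([.617,.304,.21],2.41)"
```

```text
[-0.26  0.76 -0.44  1.43  0.35  1.03 -0.08]
row [-0.0016 -0.0012  0.001 ] [ 0.0007 -0.0018 -0.1395] from [0.6169 0.306  0.211 ] [ 3.1410e+00 -1.8000e-03  2.2705e+00] t 11.8
```

Call:
arm_command:
  commands:
    - [0,0,0,0,0,-0.14]
    - [0,0,0,0,0,-0.14]
    - [0,0,0,0,0,-0.14]
    - [0,0,0,0,0,-0.14]

```text
clock: 12.2
position: [0.6167, 0.3034, 0.2118]
ee_rot: [-3.141, -0.0, 2.4]
contact_force: [0.9, 0.0, 0.0]
gripper_width: 1.0
grasp_force: 0.0
```

Run:
```python
from h import *
avg(3)
s=snap('wrist');np.save('w6.npy',s,allow_pickle=True);f=s['frame'];save(s,'w6.png')
hsv=cv2.cvtColor(f,cv2.COLOR_RGB2HSV)
b=cv2.inRange(hsv,(100,120,50),(125,255,255))
for c in cv2.findContours(b,0,1)[0]:
    if cv2.contourArea(c)>3000:
        e=cv2.fitEllipse(c);print('flange',e,onz(s,*e[0],.010).round(4))
r=cv2.inRange(hsv,(0,130,80),(6,255,255))|cv2.inRange(hsv,(172,130,80),(180,255,255))
n,l,st,c=cv2.connectedComponentsWithStats(r)
for i in range(1,n):
    if st[i][4]>15:print('red',st[i],c[i].round(1),onz(s,*c[i],.01).round(4),onz(s,*c[i],.044).round(4))
```

```text
avg [0.6167 0.3034 0.2119] yaw 2.401 F [ 0.32 -0.04  0.01] sd [0.     0.     0.0001]
flange ((206.8198699951172, 180.58985900878906), (104.01634216308594, 114.19789123535156), 122.27654266357422) [0.5514 0.2176 0.01  ]
flange ((320.49444580078125, 84.09635925292969), (119.822265625, 125.48412322998047), 179.36769104003906) [0.5598 0.3566 0.01  ]
flange ((140.4505157470703, 26.595203399658203), (98.76445770263672, 127.7410659790039), 122.64440155029297) [0.4241 0.2761 0.01  ]
red [147   9   6  11  56] [149.4  14.1] [0.4231 0.289  0.01  ] [0.4376 0.2961 0.044 ]
red [172  20  29  12 217] [185.5  25.5] [0.449  0.3047 0.01  ] [0.4608 0.3101 0.044 ]
red [317 116   8  28 177] [320.5 128.9] [0.5885 0.3304 0.01  ] [0.5855 0.3331 0.044 ]
red [216 212  11  19 106] [220.8 221.7] [0.589  0.1963 0.01  ] [0.586  0.2131 0.044 ]
red [200 217   8   4  26] [203.9 218.7] [0.5756 0.1865 0.01  ] [0.574  0.2043 0.044 ]
```

View pics/w6.png

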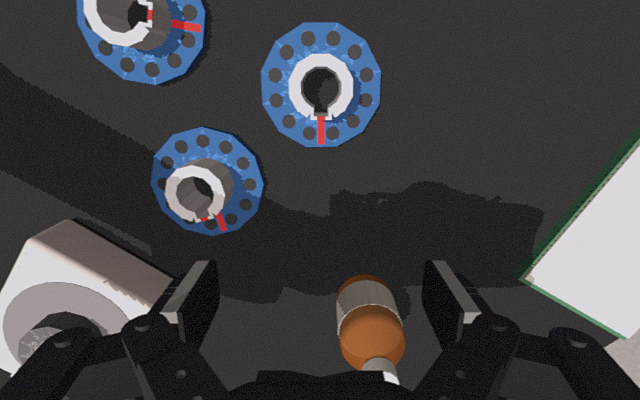

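The chosen hub is at (320,84) in the image, with its red mark straight below it at (320,129), so its +x is exactly the tool's -x. It stands at (0.560, 0.3566). The bottle at (370,330) is well below the open gripper and clear of the path.

Call:
arm_command:
  commands:
    - [0.04,0.0005,0,0,0,0]
    - [0.07,0.0005,0,0,0,0]
    - [0.078,0.0005,0.04,0,0,0]
    - [0.078,0.0005,0.085,0,0,0]
    - [0.078,0.0005,0.13,0,0,0]
    - [0.078,0.0005,0.16,0,0,0]
    - [0.078,0.0005,0.172,0,0,0]
    - [0.078,0.0005,0.176,0,0,0]
    - [0.078,0.0005,0.176,0,0,0]

```text
clock: 13.3
position: [0.56, 0.3568, 0.037]
ee_rot: [3.14, 0.0, 2.402]
contact_force: [-0.6, -0.2, 0.7]
gripper_width: 0.999
grasp_force: 0.0
```

Call:
arm_command:
  commands:
    - [0,0,0,0,0,0]
    - [0,0,0,0,0,0]
    - [0,0,0,0,0,0]
    - [0,0,0,0,0,0]
    - [0,0,0,0,0,0]
    - [0,0,0,0,0,0]
    - [0,0,0,0,0,0]
  gripper: 0
  force: 45

```text
clock: 14.0
position: [0.5602, 0.3566, 0.0378]
ee_rot: [3.139, 0.001, 2.402]
contact_force: [-0.5, -0.9, 5.7]
gripper_width: 0.576
grasp_force: 48.1
```

```bash
python3 -c "
from h import *
avg(2);F();print(get_obs()['q'].round(2))"
```

```text
avg [0.5602 0.3566 0.0378] yaw 2.4025 F [-0.57 -0.71  5.7 ] sd [0. 0. 0.]
F [-0.2  -0.3   5.36] M [-0.17  0.19 -0.  ] w 0.574 g 48.1
[-0.4   0.94 -0.37  1.61  0.49  0.69 -0.18]
```

Gripped at 49 mm, which fits the 50 mm neck. Now lift and carry.

Call:
arm_command:
  commands:
    - [0,0,-0.02,0,0,0]
    - [0,0,-0.06,0,0,0]
    - [0,0,-0.11,0,0,0]
    - [-0.02,-0.02,-0.155,0,0,-0.1]
    - [-0.05,-0.05,-0.165,0,0,-0.22]
    - [-0.08,-0.08,-0.165,0,0,-0.34]
    - [-0.11,-0.11,-0.165,0,0,-0.46]
    - [-0.14,-0.14,-0.165,0,0,-0.58]
    - [-0.165,-0.17,-0.165,0,0,-0.7]
    - [-0.185,-0.19,-0.165,0,0,-0.82]
    - [-0.2,-0.21,-0.165,0,0,-0.94]
    - [-0.215,-0.225,-0.165,0,0,-1.06]

```text
clock: 15.3
position: [0.566, 0.0426, 0.201]
ee_rot: [-3.141, -0.001, -2.817]
contact_force: [0.5, 0.5, -3.7]
gripper_width: 0.575
grasp_force: 47.8
```

```bash
python3 -c "
from h import *
F();delta([.5708,.0297,.2],.523-np.pi);print(get_obs()['q'].round(2))"
```

```text
F [ 0.45  0.46 -3.72] M [ 0.01  0.   -0.01] w 0.575 g 47.8
row [-0.0004 -0.0138  0.001 ] [-0.0009 -0.0015 -0.1984] from [0.566  0.0426 0.201 ] [-3.1405e+00 -1.4000e-03 -2.8170e+00] t 15.3
[ 0.37  0.69 -0.79  1.79  0.61  0.92  1.2 ]
```

Call:
arm_command:
  commands:
    - [-0.0,-0.008,0.01,0,0,-0.1]
    - [-0.0,-0.014,0.02,0,0,-0.198]
    - [-0.0,-0.014,0.03,0,0,-0.198]
    - [-0.0,-0.014,0.04,0,0,-0.198]
    - [-0.0,-0.014,0.04,0,0,-0.198]
    - [-0.0,-0.014,0.04,0,0,-0.198]

```text
clock: 15.9
position: [0.571, 0.0325, 0.1611]
ee_rot: [3.141, -0.0, -2.622]
contact_force: [0.5, 0.0, -3.3]
gripper_width: 0.577
grasp_force: 47.7
```

Run:
```python
from h import *
avg(4);delta([.5708,.0297,.15],.523-np.pi)
s=snap('wrist');np.save('w7.npy',s,allow_pickle=True);f=s['frame']
cv2.imwrite('pics/w7.png',cv2.cvtColor(f,cv2.COLOR_RGB2BGR))
```

```text
avg [0.5713 0.0325 0.1615] yaw -2.6221 F [-0.   -0.08 -2.78] sd [0.0002 0.0001 0.0002]
row [ 0.0019 -0.0018  0.0117] [-0.0005  0.001  -0.0035] from [0.5715 0.0322 0.1617] [-3.1411e+00  1.0000e-03 -2.6221e+00] t 16.1
```

View pics/w7.png

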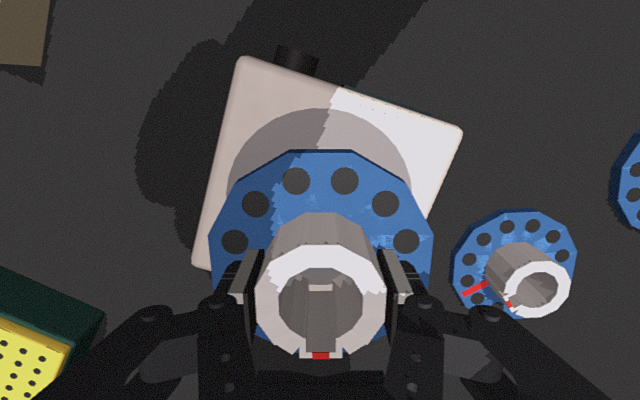

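The wrist view shows the hub held level, its bore at (320,305) and the red keyway mark at (320,355) away from the camera, as planned. I correct in plane and feel downward.

Call:
arm_command:
  commands:
    - [0.0025,-0.002,0,0,0,-0.003]
    - [0.0025,-0.002,0.005,0,0,-0.003]
    - [0.0025,-0.002,0.009,0,0,-0.003]
    - [0.0025,-0.002,0.011,0,0,-0.003]
    - [0.0025,-0.002,0.013,0,0,-0.003]
    - [0.0025,-0.002,0.015,0,0,-0.003]
    - [0.0025,-0.002,0.016,0,0,-0.003]
    - [0.0025,-0.002,0.016,0,0,-0.003]

```text
clock: 16.95
position: [0.5698, 0.0288, 0.1449]
ee_rot: [3.141, -0.0, -2.619]
contact_force: [-0.4, -0.3, -3.7]
gripper_width: 0.578
grasp_force: 47.7
```

```bash
python3 -c "
from h import *
avg(2);F()"
```

```text
avg [0.5698 0.0288 0.145 ] yaw -2.6194 F [-0.03 -0.23 -3.42] sd [0. 0. 0.]
F [-0.96  0.25 -3.25] M [-0.05  0.24  0.03] w 0.572 g 47.7
```

Call:
arm_command:
  commands:
    - [0,0,0.001,0,0,0]
    - [0,0,0.002,0,0,0]
    - [0,0,0.003,0,0,0]
    - [0,0,0.004,0,0,0]
    - [0,0,0.005,0,0,0]
    - [0,0,0.006,0,0,0]
    - [0,0,0.006,0,0,0]

```text
clock: 17.75
position: [0.5699, 0.0288, 0.1389]
ee_rot: [3.141, -0.0, -2.619]
contact_force: [-2.3, 1.4, -3.8]
gripper_width: 0.581
grasp_force: 47.8
```

```bash
python3 -c "
from h import *
avg(2);F()"
```

```text
avg [0.5699 0.0288 0.1389] yaw -2.6194 F [-1.98  0.25 -3.7 ] sd [0. 0. 0.]
F [-2.28  0.45 -4.19] M [ 0.07  0.37 -0.01] w 0.576 g 47.8
```

Call:
arm_command:
  commands:
    - [0.0003,0,0.0015,0,0,0]
    - [0.0003,0,0.003,0,0,0]
    - [0.0003,0,0.0045,0,0,0]
    - [0.0003,0,0.006,0,0,0]
    - [0.0003,0,0.0075,0,0,0]
    - [0.0003,0,0.009,0,0,0]
    - [0.0003,0,0.0105,0,0,0]
    - [0.0003,0,0.012,0,0,0]
    - [0.0003,0,0.0135,0,0,0]
    - [0.0003,0,0.015,0,0,0]
    - [0.0003,0,0.016,0,0,0]
    - [0.0003,0,0.016,0,0,0]

```text
clock: 19.05
position: [0.5698, 0.0287, 0.1229]
ee_rot: [3.141, 0.0, -2.619]
contact_force: [-0.8, 2.0, -3.9]
gripper_width: 0.577
grasp_force: 47.8
```

```bash
python3 -c "
from h import *
avg(2);F()"
```

```text
avg [0.5698 0.0286 0.1229] yaw -2.6194 F [-1.11  1.18 -3.55] sd [0. 0. 0.]
F [-1.32  1.3  -2.49] M [ 0.2   0.28 -0.03] w 0.571 g 47.8
```

Call:
arm_command:
  commands:
    - [0,0,0.001,0,0,0]
    - [0,0,0.0018,0,0,0]
    - [0,0,0.0026,0,0,0]
    - [0,0,0.0034,0,0,0]
    - [0,0,0.004,0,0,0]
    - [0,0,0.004,0,0,0]

```text
clock: 19.75
position: [0.5698, 0.0287, 0.1198]
ee_rot: [-3.141, 0.0, -2.619]
contact_force: [-3.9, -0.3, 4.7]
gripper_width: 0.58
grasp_force: 48.6
```

```bash
python3 -c "
from h import *
avg(2);F()"
```

```text
avg [0.5698 0.0287 0.1198] yaw -2.6194 F [-4.58  0.05  5.24] sd [0. 0. 0.]
F [-3.7   0.23  5.11] M [0.24 0.92 0.04] w 0.574 g 48.6
```

Contact came exactly at the seated height (0.1198 m). I relax, let go and retreat straight up.

Call:
arm_command:
  commands:
    - [0,0,-0.0005,0,0,0]
    - [0,0,-0.001,0,0,0]

```text
clock: 20.05
position: [0.5698, 0.0287, 0.1199]
ee_rot: [3.141, 0.0, -2.619]
contact_force: [-0.7, 1.2, -4.4]
gripper_width: 0.576
grasp_force: 47.7
```

Call:
arm_command:
  commands:
    - [0,0,0,0,0,0]
    - [0,0,0,0,0,0]
    - [0,0,0,0,0,0]
    - [0,0,0,0,0,0]
    - [0,0,0,0,0,0]
    - [0,0,-0.02,0,0,0]
    - [0,0,-0.06,0,0,0]
    - [0,0,-0.1,0,0,0]
    - [-0.05,0,-0.12,0,0,0]
    - [-0.07,0,-0.12,0,0,0]
    - [-0.07,0,-0.12,0,0,0]
    - [-0.07,0,-0.12,0,0,0]
  gripper: 0.95

```text
clock: 21.25
position: [0.6299, 0.0636, 0.2396]
ee_rot: [3.141, -0.001, -2.619]
contact_force: [-0.9, -1.1, -0.2]
gripper_width: 0.95
grasp_force: 0.0
```

Run:
```python
from h import *
avg(2);F()
s=snap('wrist');f=s['frame']
t=snap('scene')['frame']
a=cv2.resize(f[:200,200:460],None,fx=2.3,fy=2.3,interpolation=2);b=cv2.resize(t[180:310,240:460],(a.shape[1],int(a.shape[1]*130/220)))
cv2.imwrite('pics/w8.png',cv2.resize(cv2.cvtColor(np.vstack([a,b]),cv2.COLOR_RGB2BGR),None,fx=.7,fy=.7,interpolation=cv2.INTER_AREA))
hsv=cv2.cvtColor(f,cv2.COLOR_RGB2HSV);m=((hsv[...,1]>90)&(hsv[...,0]<32)&(hsv[...,0]>8)&(hsv[...,2]>60)).astype(np.uint8)
n,l,st,c=cv2.connectedComponentsWithStats(m)
for i in range(1,n):
    if st[i][4]>30:print('key?',st[i],c[i].round(1),onz(s,*c[i],.107).round(4))
b=cv2.inRange(hsv,(100,120,50),(125,255,255))
for c in cv2.findContours(b,0,1)[0]:
    if cv2.contourArea(c)>3000:
        e=cv2.fitEllipse(c);print('flange',e,onz(s,*e[0],.092).round(4))
```

```text
avg [0.6297 0.0633 0.2395] yaw -2.6189 F [-0.46 -1.08 -0.02] sd [0.0002 0.0003 0.0001]
F [-0.76  0.11  0.12] M [-0.02  0.    0.01] w 0.952 g 0.0
key? [314 116  15  14 204] [321.2 122.6] [0.5844 0.0376 0.107 ]
key? [   0  180  113  119 7692] [ 49.4 242.4] [ 0.772 -0.102  0.107]
key? [375 304  47  18 257] [395.1 309.8] [0.6877 0.169  0.107 ]
key? [ 381  335   55   54 2009] [405.6 359.3] [0.7257 0.2054 0.107 ]
flange ((485.5419921875, 171.75550842285156), (96.20671081542969, 109.00415802001953), 56.16488265991211) [0.5542 0.1691 0.092 ]
flange ((610.8046875, 91.81195831298828), (83.8570785522461, 110.34686279296875), 15.323546409606934) [0.4605 0.2114 0.092 ]
flange ((320.5016174316406, 96.36853790283203), (140.44203186035156, 146.62356567382812), 178.82679748535156) [0.5694 0.0284 0.092 ]
```

View pics/w8.png

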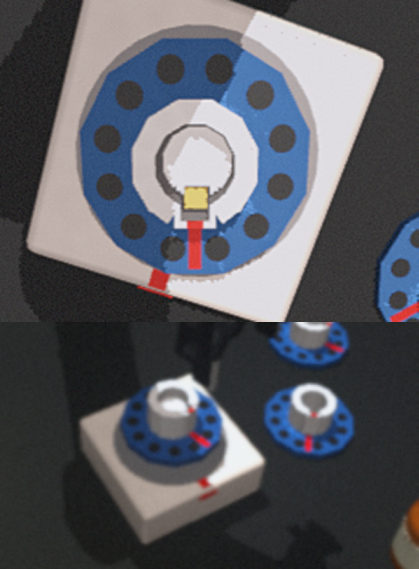

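The wrist view (top) shows the hub concentric on the spindle with the key in the keyway at about (196,197). The scene view shows it level on the collar, so I hand in.

```bash
python3 -c "
from rig import *
print(close_job())"
```

```text
the job is handed in; nothing more can be done
None
```

The brass key is fully home in the spindle slot and the blue rotor is seated flush on the collar with its keyway over the key. Measured contact stayed at about 14 N or less, nothing is gripped, and the job was handed in at about 21 s; the hand-in call returned no verdict.

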